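# Fit the inner cover panel of a terminal box

### The arm

A 6-joint arm with a two-finger parallel gripper is mounted at the origin on a cart in front of the work surface, level with it; the furniture and walls round the work are solid. World frame = base frame: x ahead of the robot, y to its left, z up, the work surface at z = 0. Lengths are in mm, angles in rad, forces in N, time in s.
With the tool pointing down it reaches from about 275 to 975 mm from the base axis. Payload 8.4 kg.
Tool frame: the origin (TCP) lies midway between the tips of the shut fingers; the grasp point (between the pads) lies 19 mm behind it (env.tcp_to_grasp is the distance from the TCP to the grasp point, in mm); x points along the fingers, y is the direction in which the jaws open and shut, and the axes are right-handed (so a half turn about x gives the same grasp; the last joint's range is limited). The gripper opens to 92 mm and grips with 3 to 60 N. Pads are 20 mm wide; open, the fingers measure 128 mm over their backs; the gripper's body (75 mm by 189 mm) begins 69 mm behind the grasp point.
Start: joints at [1.173, 0.353, 1.633, -0, 1.155, -0.002], TCP at [240.965, 576.683, 214.583] pointing down, gripper open.
Joint ranges: [-2.63, 2.63], [-0.92, 2.1], [0.06, 2.66], [-1.3, 4.44], [0, 2.69], [-3.02, 3.02]. Speed limits (rad/s): [2.22, 2.22, 2.79, 3.14, 3.14, 3.14].

### API

Orientations are given as a rotation vector (axis times angle).
In Python, from bench import env gives the robot as it stands.
- The arm moves only by the shell command python3 -m crank 'ROWS' [FORCE]. ROWS is JSON, a list of rows, each a list of 7 numbers: the shift along the world's x, y, z in mm, then the turn, a rotation vector about the world's x, y, z in degrees, then the finger opening in mm, from 0 to 91.9. In form: [[dx, dy, dz, rx, ry, rz, grip], ...]. A call has 1 to 8 rows; each row shifts and turns the pose as measured when the row begins; what a row does not reach is not made up. A row lasts 1/10 s, in which the tool goes at most 50 mm and 8.59 degrees, less where a joint would pass 70% of its speed; a pose out of reach is approached as far as the arm can. A call with a gripper value outside its range is refused whole. The fingers move at their own pace and stop on an object; FORCE is the grip in N (left out, the last holds). Time passes only in rows, so rows that do not move let the fingers close. It gives the time, the measured TCP pose, the force and the opening at its end, in the units of the state.
- env.observe(): the state, without advancing time (a new reading comes with each control period).
- env.read_camera(name): name is "side" or "top" or "wrist"; returns the picture (400x640x3 uint8, blue, green, red); there is no depth.
- env.calibration(name): a dict with "fov_y" (degrees; the focal length in pixels is half the picture's height over the tangent of half this angle, whatever the lens; pixels are square), "cx", "cy" (the principal point, pixels), "position" and "orientation" of the camera in the world; the wrist camera has in their place "T_tool_cam" (4x4, takes a point from camera to tool coordinates, whose origin is the TCP and whose axes are the tool frame's). Camera axes: x right, y down, z forward; pixel columns grow to the right and rows downward; lengths in mm; the calibration is good to about 2 mm. A picture is of the moment at which its call begins: read the wrist's pose just before it. calibration takes no time and is no camera call.
- env.sign_off(): hands the job in, once; it reports no verdict.
The state is a dict: "time_s": time; "q": joint angles; "qvel": joint speeds; "effort": joint torques, N m; "ee_pos": TCP position; "tcp_rot": TCP orientation; "contact_force": force on the tool from outside, world axes, zero at the start; "moment": the same for the moment, N m; "opening": finger opening in mm.
Only numpy, scipy, OpenCV 4.12 (cv2) and the standard library are available. Lean on these libraries where they do the work, as an engineer would, in place of code of your own. Each camera call takes 0.05 s, during which the arm holds its last target.

### The job

Close the grey terminal box with the longer of the two grip-handled panels: the panel is longer than the box's opening, so tilt it, pass one end under one overhanging rim, lower the other end, and settle it flat on the two inner ledges, centred so that both of its ends lie under the rims. Let go of it there, and leave the shorter panel where it lies.

Things in the scene. Friction and masses are not known exactly. Their poses are not given: they have to be found in the camera images.
- long_panel: The panel to fit: loose dark metal plate 166 x 110 mm, 6 mm thick, about 0.26 kg, lying flat on the bench. In the middle of its top a bright aluminium upright rib to grip: 36 mm long (along x), 12 mm thick (y), from 6 to 46 mm above the underside. Origin: centre of the underside; x along the 166 mm, z up, ends alike.
- short_panel: The wrong panel, not to be moved: the same in look and grip, but the plate is only 125 x 110 mm. Origin: centre of the plate's underside; x along the 125 mm length. It lies flat on the bench.
- enclosure: Fixed grey steel box, open top, 238 x 158 x 65 mm, walls 4. Origin: centre of underside; x along the 238 mm, z up; ends alike. At both ends a rim (z 60 to 65 mm) overhangs, leaving an opening x -70 to 70, y -75 to 75 mm. Under the rims the inside spans x -115 to 115. Across each end a ledge, top at z = 25 mm, runs from the end wall in to 50 mm from the middle; low terminal strip between.

How it is judged (in metres and radians):
At the end, for the whole second after the job is handed in: The long panel rests flat (within 3 degrees), grip up, on both ledges in the box (underside 20 to 30 mm above the box's underside), in line with the box within 15 degrees, its centre within 13 mm of the box's middle lengthwise (both ends under the rims) and 22 mm across (x of long_panel in the frame of enclosure between -0.013 and 0.013 m and y of long_panel in the frame of enclosure between -0.022 and 0.022 m and z of long_panel in the frame of enclosure between 0.02 and 0.03 m and angle between long_panel's own z axis and vertical below 0.06 rad and angle between the x axis of long_panel and the x axis of enclosure, either way round below 0.26 rad and linear speed of long_panel below 0.02 m/s); the robot touches nothing.
It fails at once if the shorter panel is moved by more than 30 mm (distance of short_panel from where it was at the start of the episode above 0.03 m).
It also fails if it takes over 48 s, if anything falls off the work surface, if the arm or the gripper's body presses on something with over 40 N, if the wrist force passes 120 N, or if a joint passes its speed limit or range.

## Working session

There is one attempt and no reset: what is moved stays moved. The work goes in short steps, Python scripts to look and compute and a shell command to move; the robot and the scene stay as the last step left them, time stands still between calls to the robot, and variables do not carry over. Pictures are saved under pics/ and viewed, and the job is handed in when it is done.

```bash
ls; mkdir -p pics; python3 - <<'E'
from bench import env
import cv2
s=env.observe(); print(s)
for n in ["top","side","wrist"]:
    cv2.imwrite(f"pics/{n}0.png",env.read_camera(n)); print(n,env.calibration(n))
E
```

```text
pics
{'time_s': 0.0, 'q': array([ 1.17258691e+00,  3.53660664e-01,  1.63413894e+00,  1.65000441e-05,
        1.15519802e+00, -2.38343037e-03]), 'qvel': array([ 0.00147691, -0.00042825,  0.00122024,  0.00028562, -0.00085634,
       -0.00108253]), 'effort': array([ 3.51007557e-04, -5.93830454e+01, -3.34228170e+01,  6.98500383e-02,
        2.30997655e-02, -1.24496855e-04]), 'ee_pos': array([240.77206322, 576.21679327, 213.85382342]), 'tcp_rot': array([ 0.30944641,  1.5486952 , -0.31161618]), 'contact_force': array([ 0.46482529,  0.12162866, -0.026127  ]), 'moment': array([0.0143879 , 0.04851913, 0.00214496]), 'opening': 91.97734191199935}
top {'fov_y': 46.955946784949205, 'cx': 322.2039216347488, 'cy': 202.85062613466198, 'position': array([ 289.05474038,    2.62480136, 1220.72794476]), 'orientation': array([-2.15995383,  2.11901518, -0.18333325])}
side {'fov_y': 51.20369219772428, 'cx': 320.22456386574737, 'cy': 197.44130899402896, 'position': array([ 462.33943722, -840.64375061,  720.51135384]), 'orientation': array([-2.25931607,  0.01286676, -0.03483104])}
wrist {'fov_y': 65.8509725359862, 'cx': 314.19671936743714, 'cy': 199.4574792770738, 'T_tool_cam': array([[ 5.53660642e-04, -2.45892589e-01,  9.69296925e-01,
        -1.70057413e+02],
       [ 9.99999830e-01,  3.11987595e-04, -4.92052640e-04,
        -1.18171309e+00],
       [-1.81416519e-04,  9.69297033e-01,  2.45892720e-01,
        -6.83854813e+01],
       [ 0.00000000e+00,  0.00000000e+00,  0.00000000e+00,
         1.00000000e+00]])}
```

View pics/top0.png

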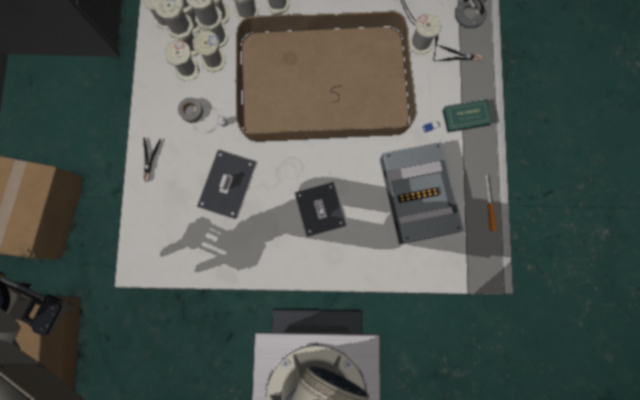

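View pics/side0.png

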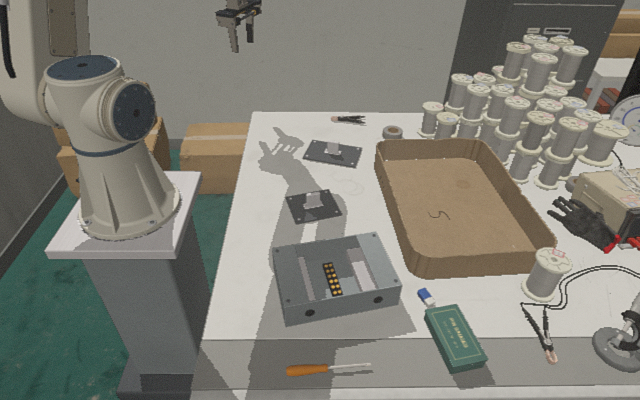

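View pics/wrist0.png

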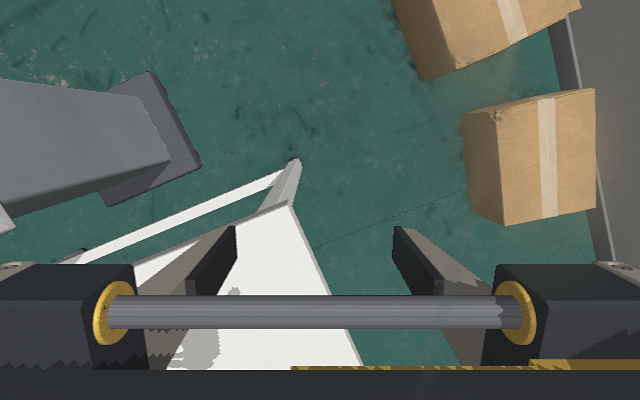

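The top view shows the long panel at about (227,183), the short one at (320,208) and the box at (423,193), its long axis roughly along world x. Next I measure them.

```bash
cat > h.py <<'E'
import numpy as np, cv2
from scipy.spatial.transform import Rotation as R
from bench import env
def cam(n,pose=None):
    c=env.calibration(n); f=200/np.tan(np.radians(c['fov_y']/2))
    K=np.array([[f,0,c['cx']],[0,f,c['cy']],[0,0,1.]])
    if n=='wrist':
        p,r=pose; T=np.eye(4);T[:3,:3]=R.from_rotvec(r).as_matrix();T[:3,3]=p
        T=T@c['T_tool_cam']; return K,T[:3,:3],T[:3,3]
    return K,R.from_rotvec(c['orientation']).as_matrix(),np.array(c['position'])
def ray(n,px,z,pose=None):
    K,Rm,p=cam(n,pose); px=np.atleast_2d(np.array(px,float))
    d=(Rm@np.linalg.inv(K)@np.c_[px,np.ones(len(px))].T).T
    return p+d*((z-p[2])/d[:,2])[:,None]
def proj(n,X,pose=None):
    K,Rm,p=cam(n,pose); x=(np.atleast_2d(X)-p)@Rm@K.T
    return x[:,:2]/x[:,2:]
E
python3 - <<'E'
from h import *
im=cv2.imread('pics/top0.png')
v=im.max(2)
m=((v<75)).astype(np.uint8)*255
cs,_=cv2.findContours(m[130:255,120:480].copy(),0,1)
for c in cs:
    if cv2.contourArea(c)<200: continue
    c=c+np.array([120,130]); r=cv2.minAreaRect(c); b=cv2.boxPoints(r)
    w=ray('top',b,6)
    print(cv2.contourArea(c),r); print(w.round(1)[:,:2],'c',w.mean(0).round(1),np.linalg.norm(np.diff(w,axis=0),axis=1))
print(im[190,215],im[215,425],im[150,400],im[205,310],im[190,375],im[230,300])
cv2.imwrite('pics/c1.png',cv2.resize(im[120:260,180:480],None,fx=2.66,fy=2.66,interpolation=cv2.INTER_CUBIC))
s=cv2.imread('pics/side0.png');cv2.imwrite('pics/c2.png',cv2.resize(s[120:340,230:430],None,fx=2.7,fy=2.7,interpolation=cv2.INTER_CUBIC))
E
```

```text
645.5 ((442.30767822265625, 221.4615020751953), (33.83671188354492, 41.04780960083008), 56.3099365234375)
[[ 451.5 -254.8]
 [ 515.  -347.7]
 [ 439.8 -395.7]
 [ 377.6 -303.3]] c [ 446.  -325.4    6. ] [112.47853785  89.20804229 111.37960195]
1754.0 ((319.87249755859375, 208.84097290039062), (45.66004943847656, 40.52128601074219), 74.47589111328125)
[[516.8  70.9]
 [548.6 -33.4]
 [430.1 -67.6]
 [399.3  35.3]] c [473.7   1.3   6. ] [109.06042126 123.387939   107.38196992]
900.0 ((409.0177307128906, 209.17779541015625), (62.49714660644531, 35.59234619140625), 77.19573211669922)
[[ 548.1 -172.3]
 [ 571.8 -266.4]
 [ 407.2 -300.5]
 [ 384.5 -208.2]] c [ 477.9 -236.8    6. ] [ 97.05196709 168.08326836  94.96486506]
763.0 ((472.1719970703125, 212.99435424804688), (82.41473388671875, 14.500405311584473), 88.12212371826172)
[[ 581.8 -386.4]
 [ 583.9 -425.8]
 [ 361.4 -424.8]
 [ 359.5 -386.4]] c [ 471.6 -405.8    6. ] [ 39.51797864 222.45109488  38.36666036]
2097.5 ((226.4000244140625, 183.79998779296875), (39.21223831176758, 58.818355560302734), 18.43494987487793)
[[475.8 324.8]
 [630.3 283.9]
 [597.7 181.4]
 [444.5 224.2]] c [537.1 253.6   6. ] [159.84663142 107.54535353 159.16827543]
739.5 ((326.0340270996094, 133.72496032714844), (6.726987838745117, 156.1098175048828), 87.31622314453125)
[[ 676.4  202.2]
 [ 706.4 -225.5]
 [ 687.2 -226.2]
 [ 657.3  200.5]] c [681.8 -12.3   6. ] [428.75109989  19.23100174 427.69642337]
230.0 ((123.0, 168.0), (76.0, 6.0), 90.0)
[[680.4 551.8]
 [680.7 535.5]
 [470.6 517.1]
 [470.3 533. ]] c [575.5 534.3   6. ] [ 16.34028674 210.87097615  15.89956363]
[61 59 57] [102 100 103] [126 125 123] [41 39 38] [112 115 117] [112 115 117]
```

View pics/c1.png

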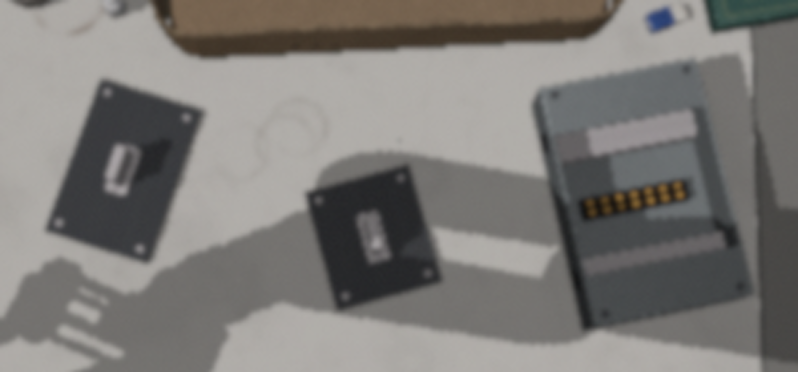

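View pics/c2.png

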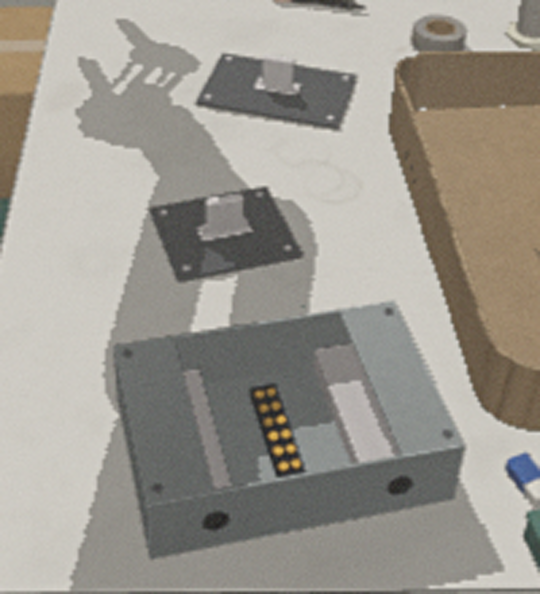

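```bash
python3 - <<'E'
from h import *
def rep(n,P,z,s,o):
    w=ray(n,np.array(P)/s+np.array(o),z)[:,:2]
    print(n,w.round(0).tolist(),'c',w.mean(0).round(1),'sides',np.linalg.norm(np.roll(w,-1,0)-w,axis=1).round(1))
    e=w-np.roll(w,-1,0); print([round(np.degrees(np.arctan2(a[1],a[0]))%180,1) for a in e])
rep('side',[(116,346),(394,303),(463,445),(147,500)],65,2.7,(230,120))
rep('side',[(126,353),(388,312),(448,434),(157,488)],65,2.7,(230,120))
rep('top',[(541,92),(695,62),(750,295),(590,327)],65,2.66,(180,120))
rep('top',[(556,96),(688,70),(742,286),(605,314)],65,2.66,(180,120))
# long panel plate & rib
rep('top',[(102,80),(204,110),(148,262),(47,230)],6,2.66,(180,120))
rep('top',[(108,92),(187,117),(139,248),(59,222)],6,2.66,(180,120))
rep('side',[(226,53),(357,73),(339,130),(196,103)],6,2.7,(230,120))
rep('side',[(229,60),(345,77),(330,120),(207,95)],6,2.7,(230,120))
rep('top',[(116,146),(141,150),(127,195),(104,189)],46,2.66,(180,120))
E
```

```text
side [[388.0, -216.0], [616.0, -167.0], [648.0, -316.0], [419.0, -363.0]] c [ 517.7 -265.5] sides [233.3 152.3 234.  150.2]
[np.float64(12.1), np.float64(102.2), np.float64(11.6), np.float64(102.0)]
side [[396.0, -224.0], [610.0, -178.0], [639.0, -306.0], [425.0, -353.0]] c [ 517.5 -265. ] sides [218.3 131.2 218.4 132.5]
[np.float64(12.1), np.float64(102.8), np.float64(12.5), np.float64(102.8)]
top [[610.0, -161.0], [643.0, -312.0], [415.0, -359.0], [382.0, -206.0]] c [ 512.4 -259.2] sides [154.8 232.9 156.  232.5]
[np.float64(102.5), np.float64(11.6), np.float64(102.3), np.float64(11.3)]
top [[606.0, -175.0], [635.0, -305.0], [423.0, -351.0], [394.0, -220.0]] c [ 514.7 -262.8] sides [132.6 216.5 134.  216.5]
[np.float64(102.6), np.float64(12.4), np.float64(102.6), np.float64(12.1)]
top [[629.0, 280.0], [600.0, 175.0], [443.0, 224.0], [473.0, 327.0]] c [536.3 251.6] sides [109.5 164.7 106.9 162.9]
[np.float64(74.4), np.float64(162.6), np.float64(73.5), np.float64(163.4)]
top [[617.0, 274.0], [592.0, 192.0], [457.0, 234.0], [481.0, 315.0]] c [536.8 253.7] sides [ 85.3 141.9  85.  141.6]
[np.float64(73.3), np.float64(162.8), np.float64(73.1), np.float64(162.9)]
side [[481.0, 322.0], [634.0, 279.0], [603.0, 164.0], [446.0, 215.0]] c [541.  245.1] sides [159.2 119.5 165.  112.4]
[np.float64(164.5), np.float64(74.9), np.float64(162.0), np.float64(72.0)]
side [[484.0, 306.0], [619.0, 271.0], [595.0, 183.0], [458.0, 231.0]] c [539.1 247.8] sides [139.7  91.  144.6  79.2]
[np.float64(165.2), np.float64(74.3), np.float64(160.5), np.float64(71.0)]
top [[552.0, 254.0], [548.0, 229.0], [503.0, 241.0], [509.0, 263.0]] c [527.9 246.8] sides [24.9 46.5 23.3 44.1]
[np.float64(81.9), np.float64(165.8), np.float64(76.4), np.float64(167.7)]
```

```bash
cat >> h.py <<'E'
def need(pos,yaw,tilt=0,axis_yaw=None):
    """target TCP pos; yaw (deg)= heading of tool y axis mod 180; tool down. tilt deg about that y axis."""
    s=env.observe(); Rc=R.from_rotvec(s['tcp_rot']).as_matrix()
    best=None
    for k in (0,180):
        a=np.radians(yaw+k); y=np.array([np.cos(a),np.sin(a),0]); x=np.array([0,0,-1.])
        M=np.c_[x,y,np.cross(x,y)]
        ya=np.radians(yaw); ax=np.array([np.cos(ya),np.sin(ya),0])
        M=R.from_rotvec(np.radians(tilt)*ax).as_matrix()@M
        rv=np.degrees(R.from_matrix(M@Rc.T).as_rotvec())
        if best is None or np.linalg.norm(rv)<np.linalg.norm(best): best=rv
    print('t',round(s['time_s'],2),'tcp',s['ee_pos'].round(1),'q',s['q'].round(2),'F',s['contact_force'].round(1),'open',round(s['opening'],1))
    print('yhead',np.degrees(np.arctan2(Rc[1,1],Rc[0,1])).round(2),'xaxis',Rc[:,0].round(3))
    print('need d',(np.array(pos)-s['ee_pos']).round(1),'rot',best.round(2),np.linalg.norm(best).round(1))
E
python3 -c "
from h import *
need([538,250,220],73)"
```

```text
t 0.15 tcp [240.8 576.4 214.1] q [ 1.17  0.35  1.63 -0.    1.16 -0.  ] F [ 0.4  0.2 -0.4] open 91.8
yhead 67.32 xaxis [-0.    -0.001 -1.   ]
need d [ 297.2 -326.4    5.9] rot [ 0.05 -0.02  5.68] 5.7
```

```bash
python3 -m crank '[[30,-33,1,0,0,1,91],[30,-33,1,0,0,1,91],[30,-33,1,0,0,1,91],[30,-33,1,0,0,1,91],[30,-33,1,0,0,1,91],[30,-33,1,0,0,0.7,91],[30,-33,0,0,0,0,91],[30,-33,0,0,0,0,91]]' 30
```

```text
time_s: 0.95
ee_pos: [483.4, 305.5, 218.5]
tcp_rot: [0.221, 1.561, -0.223]
contact_force: [1.6, 0.8, -0.5]
opening: 90.8
```

```bash
python3 -c "
from h import *
need([538,250,220],73)"
```

```text
t 0.95 tcp [483.4 305.5 218.5] q [ 0.56  0.27  1.74  0.    1.13 -0.73] F [ 1.6  0.8 -0.5] open 90.8
yhead 73.78 xaxis [-0.002 -0.001 -1.   ]
need d [ 54.6 -55.5   1.5] rot [ 0.07 -0.12 -0.78] 0.8
```

```bash
python3 -m crank '[[28,-28,1,0,0,-0.4,91],[28,-28,0,0,0,-0.4,91],[0,0,0,0,0,0,91],[0,0,0,0,0,0,91]]'; python3 - <<'E'
from h import *
need([538,250,220],73)
s=env.observe(); im=env.read_camera('wrist'); np.save('p1.npy',np.r_[s['ee_pos'],s['tcp_rot']])
cv2.imwrite('pics/w1.png',im)
print(proj('wrist',[[538,250,46],[538,250,6],[474,1,6]],(s['ee_pos'],s['tcp_rot'])))
E
```

```text
time_s: 1.35
ee_pos: [544.1, 242.0, 218.7]
tcp_rot: [0.236, 1.56, -0.241]
contact_force: [-0.3, 0.5, -0.8]
opening: 91.4
t 1.35 tcp [544.1 242.  218.7] q [ 0.42  0.31  1.69 -0.    1.15 -0.85] F [-0.3  0.5 -0.8] open 91.4
yhead 72.6 xaxis [-0.002 -0.002 -1.   ]
need d [-6.1  8.   1.3] rot [ 0.14 -0.14  0.4 ] 0.4
[[321.1119659  176.70597572]
 [320.53069008 171.17158093]
 [117.17230586 181.54796015]]
```

View pics/w1.png

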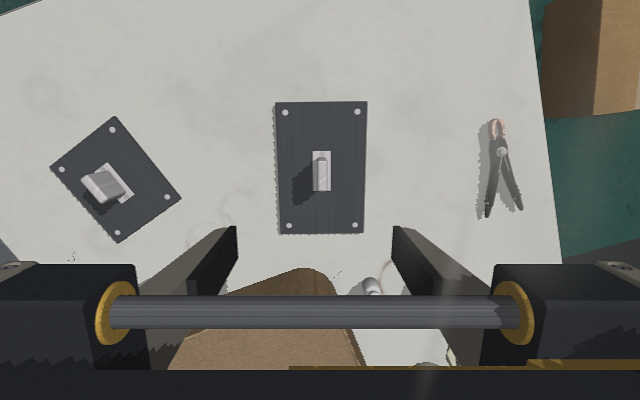

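The wrist view shows the long panel squarely, with corners at about (274,102), (367,101), (363,235) and (278,234) and the rib at (321,171).

```bash
python3 - <<'E'
from h import *
p=np.load('p1.npy');pose=(p[:3],p[3:])
im=cv2.imread('pics/w1.png')
for P,z in (([(274,102),(367,101),(363,235),(278,234)],6),([(285,113),(358,112),(355,226),(283,226)],6)):
    w=ray('wrist',P,z,pose)[:,:2]
    print(w.round(1).tolist(),w.mean(0).round(1),np.linalg.norm(np.roll(w,-1,0)-w,axis=1).round(1))
    e=w-np.roll(w,-1,0); print([round(np.degrees(np.arctan2(a[1],a[0]))%180,1) for a in e])
m=(im.max(2)<90).astype(np.uint8)*255; m[245:]=0; m[:, :255]=0; m[:,400:]=0
c=max(cv2.findContours(m,0,1)[0],key=cv2.contourArea)
q=cv2.approxPolyDP(c,6,True)[:,0]; print(q.tolist())
hs=im[100:240,265:375]; m2=(hs.max(2)>150).astype(np.uint8)
n,l,st,cc=cv2.connectedComponentsWithStats(m2)
for i in range(1,n):
    if 8<st[i,4]<1500 : print(st[i],cc[i]+[265,100])
E
```

```text
[[442.6, 221.7], [474.4, 327.1], [635.6, 278.4], [601.0, 172.1]] [538.4 249.8] [110.1 168.3 111.9 166. ]
[np.float64(73.2), np.float64(163.2), np.float64(72.0), np.float64(162.6)]
[[458.4, 230.1], [483.3, 313.6], [620.4, 271.7], [592.4, 181.9]] [538.6 249.3] [ 87.1 143.3  94.1 142.4]
[np.float64(73.4), np.float64(163.0), np.float64(72.7), np.float64(160.2)]
[[275, 103], [280, 232], [362, 232], [366, 102]]
[90  9  5  6 24] [357.         111.29166667]
[18 10  5  5 23] [284.82608696 112.        ]
[ 48  51  18  40 506] [323.63241107 169.49802372]
[ 22 123   5   5  19] [288.84210526 225.15789474]
[ 88 123   5   4  18] [354.77777778 224.5       ]
```

```bash
python3 -m crank '[[-5.5,7.5,-30,0,0,0.2,91],[0,0,-35,0,0,0,91],[0,0,-35,0,0,0,91],[0,0,-30,0,0,0,91],[0,0,-20,0,0,0,91],[0,0,-10,0,0,0,91],[0,0,0,0,0,0,91]]'; python3 -c "
from h import *
need([538.4,249.7,12],72.8)"
```

```text
time_s: 2.1
ee_pos: [532.2, 258.0, 55.2]
tcp_rot: [0.227, 1.559, -0.227]
contact_force: [0.2, 0.3, 1.4]
opening: 90.8
t 2.1 tcp [532.2 258.   55.2] q [ 0.45  0.49  1.83 -0.    0.82 -0.83] F [0.2 0.3 1.4] open 90.8
yhead 73.43 xaxis [-0. -0. -1.]
need d [  6.2  -8.3 -43.2] rot [ 0.01 -0.02 -0.63] 0.6
```

```bash
python3 -m crank '[[4,-5.5,0,0,0,-0.4,91],[0,0,0,0,0,0,91],[0,0,0,0,0,0,91]]'; python3 -c "
from h import *
need([538.4,249.7,12],72.8)"
```

```text
time_s: 2.4
ee_pos: [537.4, 253.7, 57.9]
tcp_rot: [0.233, 1.556, -0.23]
contact_force: [-0.1, -0.5, 0.5]
opening: 91.2
t 2.4 tcp [537.4 253.7  57.9] q [ 0.44  0.49  1.82  0.    0.83 -0.84] F [-0.1 -0.5  0.5] open 91.2
yhead 73.08 xaxis [ 0.003  0.001 -1.   ]
need d [  1.   -4.  -45.9] rot [-0.08  0.16 -0.28] 0.3
```

```bash
python3 -m crank '[[0.7,-3,-15,0,0,-0.2,91],[0,0,-13,0,0,0,91],[0,0,-8,0,0,0,91],[0,0,-2,0,0,0,91],[0,0,0,0,0,0,91]]'; python3 -c "
from h import *
need([538.4,249.7,12],72.8)"
```

```text
time_s: 2.9
ee_pos: [539.0, 250.3, 17.5]
tcp_rot: [0.238, 1.554, -0.233]
contact_force: [0.6, -0.2, 0.9]
opening: 90.9
t 2.9 tcp [539.  250.3  17.5] q [ 0.43  0.55  1.84  0.    0.75 -0.84] F [ 0.6 -0.2  0.9] open 90.9
yhead 72.81 xaxis [ 0.005  0.002 -1.   ]
need d [-0.6 -0.6 -5.5] rot [-0.13  0.26 -0.01] 0.3
```

```bash
python3 -m crank '[[0,0,-4.5,0,0,0,91],[0,0,0,0,0,0,91],[0,0,0,0,0,0,40],[0,0,0,0,0,0,8],[0,0,0,0,0,0,8],[0,0,0,0,0,0,8],[0,0,0,0,0,0,8],[0,0,0,0,0,0,8]]' 40; python3 -c "
from h import *
need([538.4,249.7,12],72.8)"
```

```text
time_s: 3.7
ee_pos: [539.6, 250.7, 13.6]
tcp_rot: [0.238, 1.553, -0.232]
contact_force: [-0.2, 0.6, -0.3]
opening: 44.8
t 3.7 tcp [539.6 250.7  13.6] q [ 0.43  0.56  1.84  0.    0.74 -0.84] F [-0.2  0.6 -0.3] open 44.8
yhead 72.82 xaxis [ 0.006  0.003 -1.   ]
need d [-1.2 -1.  -1.6] rot [-0.17  0.34 -0.02] 0.4
```

```bash
python3 -m crank '[[0,0,0,0,0,0,6],[0,0,0,0,0,0,6],[0,0,0,0,0,0,6],[0,0,0,0,0,0,6],[0,0,0,0,0,0,6],[0,0,0,0,0,0,6],[0,0,0,0,0,0,6],[0,0,0,0,0,0,6]]' 50; python3 -c "
from h import *
need([538.4,249.7,12],72.8)"
```

```text
time_s: 4.5
ee_pos: [539.8, 250.8, 13.8]
tcp_rot: [0.238, 1.552, -0.232]
contact_force: [-0.2, -0.2, 0.9]
opening: 11.6
t 4.5 tcp [539.8 250.8  13.8] q [ 0.43  0.56  1.84 -0.    0.74 -0.84] F [-0.2 -0.2  0.9] open 11.6
yhead 72.84 xaxis [ 0.006  0.003 -1.   ]
need d [-1.4 -1.1 -1.8] rot [-0.16  0.36 -0.04] 0.4
```

```bash
python3 -m crank '[[0,0,10,0,0,0,6],[0,0,25,0,0,0,6],[0,0,35,0,0,0,6],[0,0,40,0,0,0,6],[0,0,40,0,0,0,6],[0,0,20,0,0,0,6],[0,0,0,0,0,0,6]]' 55; python3 - <<'E'
from h import *
need([516,-264,180],102.2)
cv2.imwrite('pics/s2.png',env.read_camera('side'))
E
```

```text
time_s: 5.2
ee_pos: [536.2, 249.3, 191.3]
tcp_rot: [0.237, 1.556, -0.234]
contact_force: [0.7, -0.7, -2.2]
opening: 11.5
t 5.2 tcp [536.2 249.3 191.3] q [ 0.43  0.32  1.73  0.    1.08 -0.84] F [ 0.7 -0.7 -2.2] open 11.5
yhead 72.79 xaxis [ 0.002  0.001 -1.   ]
need d [ -20.2 -513.3  -11.3] rot [-0.1   0.07 29.41] 29.4
```

View pics/s2.png

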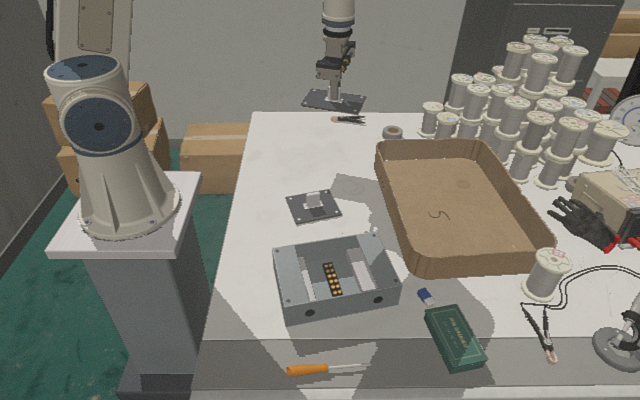

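The panel hangs level in the grip at (333,100), and the short panel hasn't moved. I carry it over to above the box.

```bash
python3 -m crank '[[0,-20,0,0,0,1.5,6],[-2,-35,0,0,0,2.5,6],[-2,-40,0,0,0,2.5,6],[-2,-40,0,0,0,2.5,6],[-2,-40,0,0,0,2.5,6],[-2,-40,0,0,0,2.5,6],[-2,-40,0,0,0,2.5,6],[-2,-40,0,0,0,2.5,6]]'; python3 -c "
from h import *
need([516,-264,180],102.2)"
```

```text
time_s: 6.05
ee_pos: [512.1, -52.1, 176.5]
tcp_rot: [-0.041, 1.588, 0.039]
contact_force: [0.7, -0.1, -1.7]
opening: 11.8
t 6.05 tcp [512.1 -52.1 176.5] q [-0.1   0.23  1.89 -0.    1.03 -1.72] F [ 0.7 -0.1 -1.7] open 11.8
yhead 92.94 xaxis [-0.017 -0.002 -1.   ]
need d [   3.9 -211.9    3.5] rot [ 0.18 -0.97  9.26] 9.3
```

```bash
python3 -m crank '[[2,-40,2,0,-0.3,2,6],[2,-40,2,0,-0.3,2,6],[0,-40,0,0,0,2,6],[0,-35,0,0,0,1.5,6],[0,-15,0,0,0,0.5,6],[0,0,0,0,0,0,6],[0,0,0,0,0,0,6]]'; python3 - <<'E'
from h import *
need([516,-264,180],102.2)
for n in ('top','side'): cv2.imwrite(f'pics/{n}3.png',env.read_camera(n))
s=env.observe();cv2.imwrite('pics/w3.png',env.read_camera('wrist'))
E
```

```text
time_s: 6.75
ee_pos: [506.6, -231.3, 167.6]
tcp_rot: [-0.148, 1.589, 0.155]
contact_force: [-0.1, 0.2, -1.5]
opening: 11.8
t 6.75 tcp [ 506.6 -231.3  167.6] q [-0.43  0.31  1.81 -0.01  1.04 -2.18] F [-0.1  0.2 -1.5] open 11.8
yhead 101.0 xaxis [-0.024  0.002 -1.   ]
need d [  9.4 -32.7  12.4] rot [-0.11 -1.38  1.2 ] 1.8
```

View pics/w3.png

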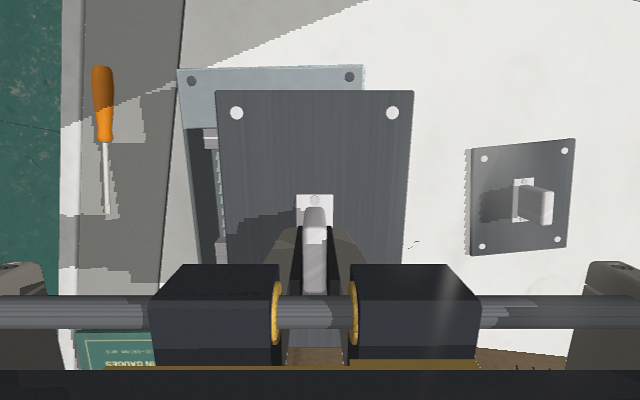

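View pics/side3.png

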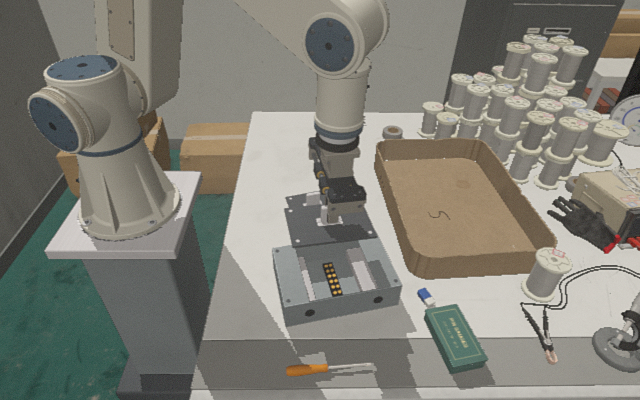

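```bash
python3 - <<'E'
from h import *
s=env.observe(); pose=(s['ee_pos'],s['tcp_rot'])
w=ray('wrist',[(191,81),(349,77),(178,69),(363,65)],65,pose)[:,:2]; print(w.round(1))
d=w[1]-w[0]; print(np.degrees(np.arctan2(d[1],d[0])),np.linalg.norm(d))
d=w[3]-w[2]; print(np.degrees(np.arctan2(d[1],d[0])),np.linalg.norm(d))
# box centre from near edge mid + 119 mm along box x
a=np.radians(12.2);u=np.array([np.cos(a),np.sin(a)])
print((w[2]+w[3])/2+119*u, (w[0]+w[1])/2+109*u)
# panel in gripper: near end corners at plate top
zp=s['ee_pos'][2]-13.8+6
c=ray('wrist',[(216,91),(413,91)],zp,pose); print(c.round(1), np.linalg.norm(c[1]-c[0])); 
M=R.from_rotvec(s['tcp_rot']).as_matrix()
print(((c-s['ee_pos'])@M).round(1))
E
```

```text
[[ 425.2 -352.7]
 [ 396.5 -223.5]
 [ 417.9 -364.3]
 [ 385.1 -214.1]]
102.52586893909735 132.42823396910762
102.32809426170358 153.77007870767113
[ 517.82231406 -264.03291752] [ 517.40502344 -265.05533184]
[[ 434.1 -301.4  160.7]
 [ 413.1 -194.8  160.7]] 108.6059478353065
[[  9.4 -55.4 -85.2]
 [ 10.   53.2 -85.3]]
```

```bash
cat >> h.py <<'E'
BC=np.array([517.,-264.3,0]); BY=12.3
def way(m,ez,t,go=True,hx=1.5,h=13.8):
    """near end bottom corner at m (mm toward robot from box middle), height ez, tilt t deg near end down"""
    a=np.radians(BY); ux=np.array([np.cos(a),np.sin(a),0]); z=np.array([0,0,1.]); r=np.radians(t)
    px=np.cos(r)*ux+np.sin(r)*z; n=-np.sin(r)*ux+np.cos(r)*z
    E=BC-m*ux+ez*z; P=E+83*px; T=P+h*n+hx*px
    if go: need(T,BY+90,-t)
    return T
def where(hx=1.5,h=13.8):
    s=env.observe(); M=R.from_rotvec(s['tcp_rot']).as_matrix(); n=-M[:,0]; px=M[:,2]
    P=s['ee_pos']-h*n-hx*px
    a=np.radians(BY); ux=np.array([np.cos(a),np.sin(a),0]);uy=np.array([-np.sin(a),np.cos(a),0])
    d=P-BC; E=d-83*px; F=d+83*px
    print('panel c box',[round(float(v),1) for v in(d@ux,d@uy,d[2])],'nearE m,z',round(-E@ux,1),round(E[2],1),'far m,z',round(-F@ux,1),round(F[2],1),'tilt',np.degrees(np.arcsin(px[2])).round(1),'roll',np.degrees(np.arcsin(M[2,1])).round(1))
E
python3 -c "
from h import *
where(); way(60,85,20)
for w in ((60,75,20),(60,33,20),(102,34,20),(104,31,10),(105,28,0),(83,28,0)): print(w,way(*w,go=False).round(1))"
```

```text
panel c box [-4.1, 35.1, 154.7] nearE m,z 87.1 156.6 far m,z -78.9 152.9 tilt -1.3 roll 0.3
t 6.9 tcp [ 507.3 -230.6  168.5] q [-0.42  0.31  1.81 -0.01  1.04 -2.18] F [-0.8 -0.  -1.4] open 11.6
yhead 101.1 xaxis [-0.023  0.002 -1.   ]
need d [ 24.  -30.5 -41.6] rot [  3.98 -20.89   1.12] 21.3
(60, 75, 20) [ 531.3 -261.2  116.9]
(60, 33, 20) [ 531.3 -261.2   74.9]
(102, 34, 20) [ 490.3 -270.1   75.9]
(104, 31, 10) [ 494.4 -269.2   59.3]
(105, 28, 0) [ 497.  -268.7   41.8]
(83, 28, 0) [ 518.5 -264.    41.8]
```

```bash
python3 -m crank '[[6,-7,0,0.8,-4,0.3,6],[6,-8,0,0.8,-4.5,0.3,6],[6,-8,0,0.8,-4.5,0.3,6],[4,-6,-8,0.8,-4,0.2,6],[0,-2,-10,0.5,-2,0,6],[0,0,-5,0,0,0,6],[0,0,0,0,0,0,6]]'; python3 -c "
from h import *
where(); way(60,80,20)"
```

```text
time_s: 7.6
ee_pos: [532.1, -255.2, 145.9]
tcp_rot: [-0.14, 1.237, 0.192]
contact_force: [0.6, 0.5, -0.9]
opening: 11.6
panel c box [19.8, 5.7, 132.4] nearE m,z 58.8 105.6 far m,z -98.3 159.1 tilt 18.8 roll -0.1
t 7.6 tcp [ 532.1 -255.2  145.9] q [-0.59  0.28  1.97  0.37  0.7  -2.65] F [ 0.6  0.5 -0.9] open 11.6
yhead 102.78 xaxis [ 0.315  0.069 -0.947]
need d [ -0.8  -6.  -24. ] rot [ 0.38 -1.15 -0.47] 1.3
```

```bash
python3 -m crank '[[0,-3,-8,0.2,-0.7,-0.3,6],[0,-2,-8,0,-0.4,0,6],[0,0,-3,0,0,0,6],[0,0,0,0,0,0,6]]'; python3 - <<'E'
from h import *
where(); way(60,33,20)
cv2.imwrite('pics/s4.png',cv2.resize(env.read_camera('side')[100:360,200:500],None,fx=2.3,fy=2.3))
s=env.observe();cv2.imwrite('pics/w4.png',env.read_camera('wrist'))
E
```

```text
time_s: 8.0
ee_pos: [534.3, -258.2, 127.6]
tcp_rot: [-0.139, 1.218, 0.191]
contact_force: [0.5, 0.4, -1.3]
opening: 11.5
panel c box [21.5, 2.2, 114.1] nearE m,z 56.5 85.9 far m,z -99.6 142.3 tilt 19.9 roll -0.2
t 8.0 tcp [ 534.3 -258.2  127.6] q [-0.6   0.3   1.99  0.42  0.65 -2.71] F [ 0.5  0.4 -1.3] open 11.5
yhead 102.71 xaxis [ 0.332  0.072 -0.94 ]
need d [ -3.   -3.  -52.7] rot [ 0.22 -0.08 -0.41] 0.5
```

View pics/s4.png

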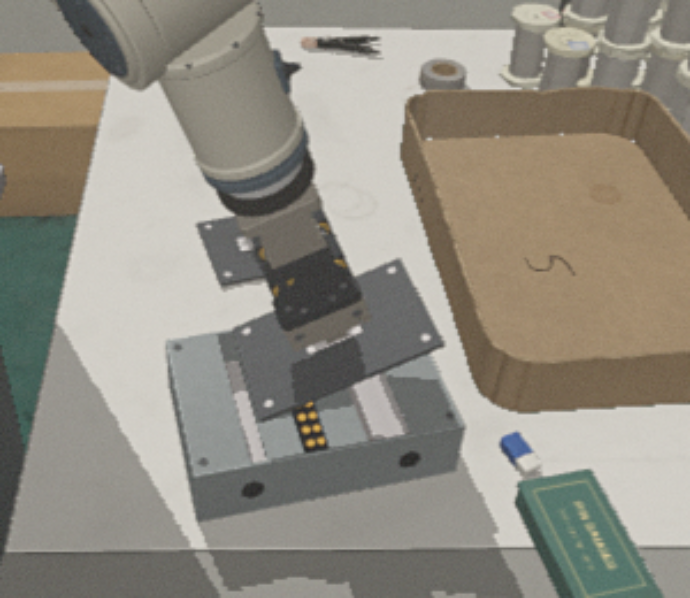

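View pics/w4.png

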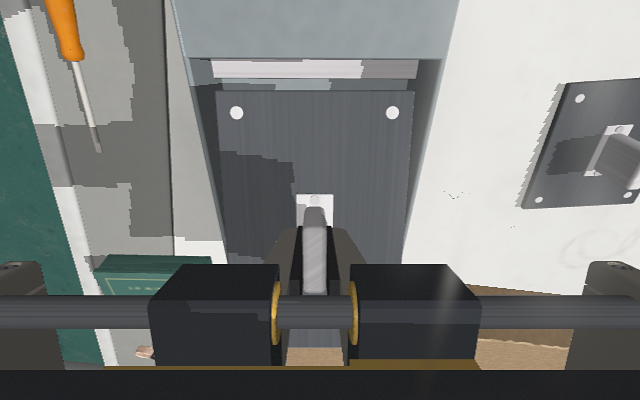

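The panel hasn't slipped: its near corners are still at (216,91) and (413,91). The near rim edge, at row 58, lies just beyond the low end, and the panel is centred across the opening.

```bash
python3 - <<'E'
from h import *
s=env.observe(); pose=(s['ee_pos'],s['tcp_rot'])
w=ray('wrist',[(190,58),(443,58),(316,58)],65,pose)-BC
a=np.radians(BY); print((w@np.array([np.cos(a),np.sin(a),0])).round(1),(w@np.array([-np.sin(a),np.cos(a),0])).round(1))
E
python3 -m crank '[[-1,-1,-10,0,0,-0.2,6],[-1,-1,-15,0,0,-0.2,6],[-1,0,-12,0,0,0,6],[0,0,-6,0,0,0,6],[0,0,0,0,0,0,6]]'; python3 - <<'E'
from h import *
where(); way(60,33,20)
E
```

```text
[-70.6 -71.8 -71.2] [-74.3  76.3   0.9]
time_s: 8.6
ee_pos: [532.0, -260.8, 83.0]
tcp_rot: [-0.136, 1.217, 0.184]
contact_force: [-0.1, 0.5, -2.2]
opening: 11.5
panel c box [18.7, 0.2, 69.6] nearE m,z 59.3 41.2 far m,z -96.7 97.9 tilt 19.9 roll -0.3
t 8.6 tcp [ 532.  -260.8   83. ] q [-0.61  0.37  2.02  0.49  0.56 -2.79] F [-0.1  0.5 -2.2] open 11.5
yhead 102.3 xaxis [ 0.334  0.068 -0.94 ]
need d [-0.6 -0.4 -8.2] rot [0.32 0.01 0.  ] 0.3
```

```bash
python3 -m crank '[[0,0,-5,0,0,0,6],[-4,-1,-2,0.2,0,0,6],[-8,-2,0,0.1,0,0,6],[-8,-2,0,0,0,0,6],[-8,-2,0,0,0,0,6],[-4,-1,0,0,0,0,6],[0,0,0,0,0,0,6]]'; python3 - <<'E'
from h import *
where(); way(102,34,20)
E
```

```text
time_s: 9.3
ee_pos: [497.3, -270.1, 76.7]
tcp_rot: [-0.132, 1.215, 0.186]
contact_force: [0.3, 0.4, -1.1]
opening: 11.4
panel c box [-17.1, -1.5, 63.2] nearE m,z 95.1 34.7 far m,z -60.8 91.7 tilt 20.1 roll -0.1
t 9.3 tcp [ 497.3 -270.1   76.7] q [-0.67  0.36  2.07  0.53  0.55 -2.89] F [ 0.3  0.4 -1.1] open 11.4
yhead 102.27 xaxis [ 0.336  0.072 -0.939]
need d [-7.  -0.1 -0.9] rot [0.05 0.1  0.03] 0.1
```

```bash
python3 -m crank '[[-5,0,0,0,0,0,6],[-1,0,-4,-0.5,2.3,0,6],[1,0,-4,-0.5,2.4,0,6],[1,0,-5,-0.5,2.5,0,6],[1,0,-3,-0.5,2,0,6],[0,0,0,0,0,0,6]]'; python3 - <<'E'
from h import *
where(); way(104,31,10)
E
```

```text
time_s: 9.9
ee_pos: [493.1, -270.9, 61.0]
tcp_rot: [-0.15, 1.384, 0.175]
contact_force: [0.5, 0.0, -1.9]
opening: 12.1
panel c box [-23.7, -1.4, 47.2] nearE m,z 105.4 32.2 far m,z -57.9 62.1 tilt 10.4 roll -0.2
t 9.9 tcp [ 493.1 -270.9   61. ] q [-0.59  0.4   1.99  0.22  0.63 -2.54] F [ 0.5  0.  -1.9] open 12.1
yhead 102.18 xaxis [ 0.177  0.035 -0.984]
need d [ 1.3  1.6 -1.8] rot [0.09 0.4  0.12] 0.4
```

```bash
python3 -m crank '[[1,1,-4,-0.5,2.2,0,6],[1,0,-4,-0.5,2.5,0,6],[1,0,-4,-0.5,2.5,0,6],[0,0,-3,-0.5,2,0,6],[0,0,0,0,0,0,6],[0,0,0,0,0,0,6]]'; python3 - <<'E'
from h import *
where(); way(104,29,0)
cv2.imwrite('pics/s5.png',cv2.resize(env.read_camera('side')[100:360,200:500],None,fx=2.3,fy=2.3))
cv2.imwrite('pics/w5.png',env.read_camera('wrist'))
E
```

```text
time_s: 10.5
ee_pos: [495.0, -268.4, 45.7]
tcp_rot: [-0.166, 1.547, 0.17]
contact_force: [-0.4, -0.4, -0.7]
opening: 11.6
panel c box [-23.6, 0.7, 31.9] nearE m,z 106.6 30.4 far m,z -59.4 33.3 tilt 1.0 roll 0.0
t 10.5 tcp [ 495.  -268.4   45.7] q [-0.51  0.47  1.9   0.02  0.76 -2.3 ] F [-0.4 -0.4 -0.7] open 11.6
yhead 102.3 xaxis [ 0.017  0.004 -1.   ]
need d [ 2.9 -0.1 -2.9] rot [-0.23  0.97  0.  ] 1.0
```

View pics/s5.png

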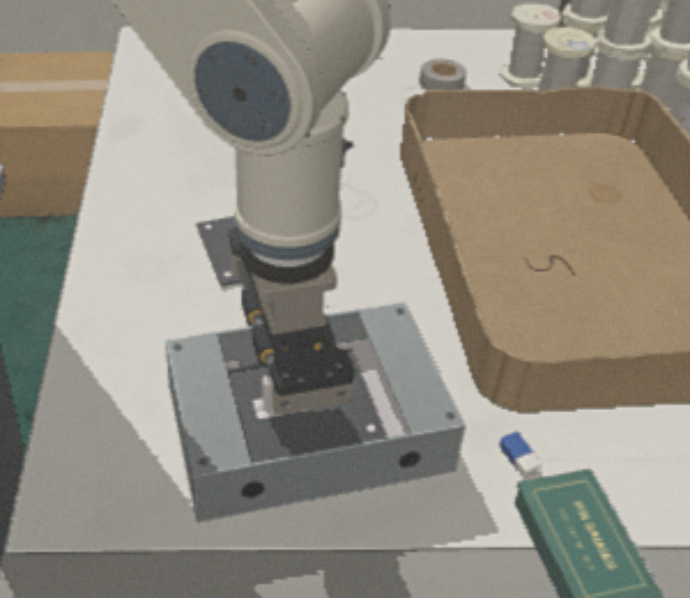

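View pics/w5.png

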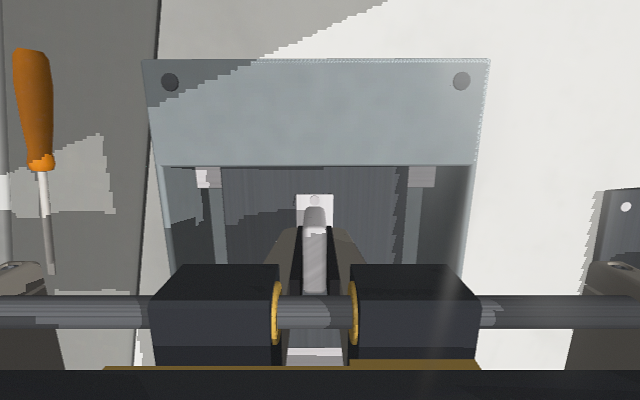

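The near end is now under the near rim, and the plate lies nearly flat inside the opening with the far ledge still visible. I slide it to the middle at this height.

```bash
python3 - <<'E'
from h import *
s=env.observe(); pose=(s['ee_pos'],s['tcp_rot'])
w=ray('wrist',[(170,82),(462,81),(142,60),(490,60),(160,166),(476,165)],65,pose)-BC
a=np.radians(BY); print((w@np.array([np.cos(a),np.sin(a),0])).round(1),(w@np.array([-np.sin(a),np.cos(a),0])).round(1))
E
python3 -m crank '[[3,1,0,-0.2,0.5,0,6],[6,1,0,0,0.4,0,6],[6,1,0,0,0,0,6],[5,1,0,0,0,0,6],[2,0.5,0,0,0,0,6],[0,0,0,0,0,0,6]]'; python3 - <<'E'
from h import *
where(); way(83,27,0)
E
```

```text
[-109.5 -109.8 -118.7 -118.6  -71.   -71.4] [-66.4  66.5 -77.8  77.9 -76.   78.1]
time_s: 11.2
ee_pos: [518.8, -264.1, 46.5]
tcp_rot: [-0.167, 1.562, 0.167]
contact_force: [0.1, -0.0, -1.3]
opening: 11.5
panel c box [0.3, -0.2, 32.7] nearE m,z 82.7 32.5 far m,z -83.3 32.9 tilt 0.1 roll -0.0
t 11.2 tcp [ 518.8 -264.1   46.5] q [-0.47  0.49  1.85  0.    0.79 -2.26] F [ 0.1 -0.  -1.3] open 11.5
yhead 102.2 xaxis [ 0.002  0.    -1.   ]
need d [-0.3  0.1 -5.7] rot [-0.02  0.13  0.1 ] 0.2
```

```bash
python3 -m crank '[[0,0,-3,0,0,0,6],[0,0,-2,0,0,0,6],[0,0,-1,0,0,0,6],[0,0,0,0,0,0,6]]'; python3 - <<'E'
from h import *
where(); print(env.observe()['contact_force'])
E
```

```text
time_s: 11.6
ee_pos: [518.1, -263.8, 39.6]
tcp_rot: [-0.167, 1.563, 0.168]
contact_force: [0.0, 0.7, -1.6]
opening: 11.1
panel c box [-0.3, 0.3, 25.8] nearE m,z 83.3 25.7 far m,z -82.7 25.9 tilt 0.1 roll 0.0
[ 0.00760044  0.74742014 -1.59733986]
```

```bash
python3 -m crank '[[0,0,-0.7,0,0,0,6],[0,0,0,0,0,0,6]]'; python3 -m crank '[[0,0,-0.6,0,0,0,6],[0,0,0,0,0,0,6]]'; python3 - <<'E'
from h import *
where()
E
```

```text
time_s: 11.8
ee_pos: [518.0, -263.9, 38.9]
tcp_rot: [-0.167, 1.563, 0.168]
contact_force: [0.6, 1.6, -0.9]
opening: 12.0
time_s: 12.0
ee_pos: [518.0, -264.0, 38.9]
tcp_rot: [-0.167, 1.562, 0.167]
contact_force: [-0.6, 0.5, -2.5]
opening: 11.7
panel c box [-0.4, 0.1, 25.1] nearE m,z 83.4 25.0 far m,z -82.6 25.3 tilt 0.1 roll 0.0
```

```bash
python3 -m crank '[[0,0,-0.8,0,0,0,6],[0,0,0,0,0,0,6]]'; python3 -m crank '[[0,0,0,0,0,0,20],[0,0,0,0,0,0,35],[0,0,0,0,0,0,50],[0,0,0,0,0,0,50],[0,0,0,0,0,0,50],[0,0,0,0,0,0,50],[0,0,0,0,0,0,50]]' 10
```

```text
time_s: 12.2
ee_pos: [518.1, -264.1, 38.9]
tcp_rot: [-0.167, 1.562, 0.167]
contact_force: [-0.0, 0.4, -3.0]
opening: 11.6
time_s: 12.9
ee_pos: [518.6, -264.4, 38.7]
tcp_rot: [-0.167, 1.561, 0.167]
contact_force: [-0.5, 0.2, -0.8]
opening: 50.1
```

Released. I raise the arm straight up and inspect.

```bash
python3 -m crank '[[0,0,5,0,0,0,50],[0,0,15,0,0,0,50],[0,0,30,0,0,0,50],[0,0,30,0,0,0,50],[0,0,30,0,0,0,50],[0,0,30,0,0,0,50],[0,0,15,0,0,0,50],[0,0,0,0,0,0,50]]'; python3 -m crank '[[0,0,0,0,0,0,50],[0,0,0,0,0,0,50]]'; python3 - <<'E'
from h import *
s=env.observe();np.save('p6.npy',np.r_[s['ee_pos'],s['tcp_rot']])
cv2.imwrite('pics/w6.png',env.read_camera('wrist'))
cv2.imwrite('pics/s6.png',cv2.resize(env.read_camera('side')[100:360,200:500],None,fx=2.3,fy=2.3))
E
```

```text
time_s: 13.7
ee_pos: [517.8, -263.9, 206.9]
tcp_rot: [-0.168, 1.559, 0.166]
contact_force: [-0.2, -0.4, 1.0]
opening: 49.8
time_s: 13.9
ee_pos: [517.6, -263.8, 207.4]
tcp_rot: [-0.169, 1.558, 0.165]
contact_force: [1.1, -0.3, -0.0]
opening: 49.8
```

View pics/w6.png

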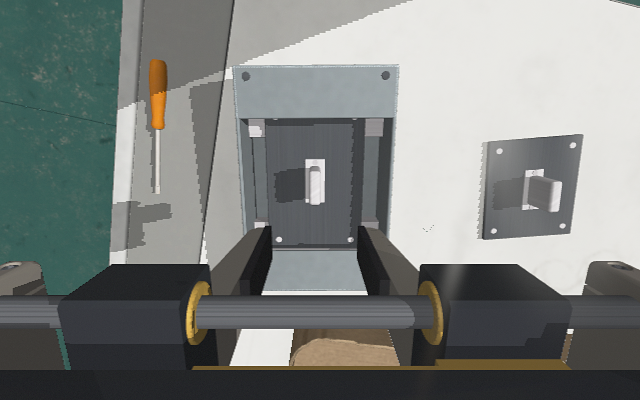

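View pics/s6.png

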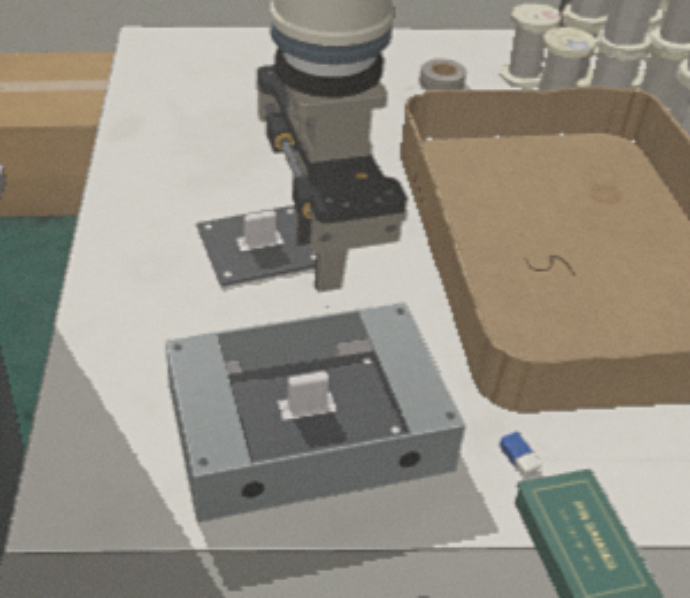

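```bash
python3 - <<'E'
from h import *
p=np.load('p6.npy');pose=(p[:3],p[3:])
a=np.radians(BY); ux=np.array([np.cos(a),np.sin(a),0]);uy=np.array([-np.sin(a),np.cos(a),0])
def b(P,z):
    w=ray('wrist',P,z,pose)-BC; print(np.c_[w@ux,w@uy].round(1).tolist())
b([(279,240),(351,239)],31)            # far plate screws, nominal x +71
b([(276,118),(359,118)],31)
b([(305,159),(325,159),(325,203),(305,203)],31)  # rib foot
b([(235,66),(397,66),(246,76),(385,76),(240,118),(391,117),(268,249),(365,249)],65)
im=cv2.imread('pics/s6.png')
w=ray('side',np.array([(396,430),(368,362)])/2.3+[200,100],31)-BC;print(np.c_[w@ux,w@uy].round(1))
E
python3 -c "
from h import *
import numpy as np
im=cv2.imread('pics/w6.png'); cv2.imwrite('pics/w6c.png',cv2.resize(im[50:300,220:420],None,fx=2.4,fy=2.4))"
```

```text
[[70.6, -43.9], [69.3, 42.3]]
[[-70.9, -42.9], [-70.7, 47.1]]
[[-26.5, -11.8], [-26.4, 10.5], [24.6, 10.9], [24.6, -12.3]]
[[-118.1, -75.7], [-117.7, 76.4], [-109.2, -65.8], [-109.0, 65.6], [-70.8, -73.9], [-71.5, 73.6], [67.3, -51.9], [67.3, 53.7]]
[[ 70.7 -45.8]
 [ 71.1  38. ]]
```

View pics/w6c.png

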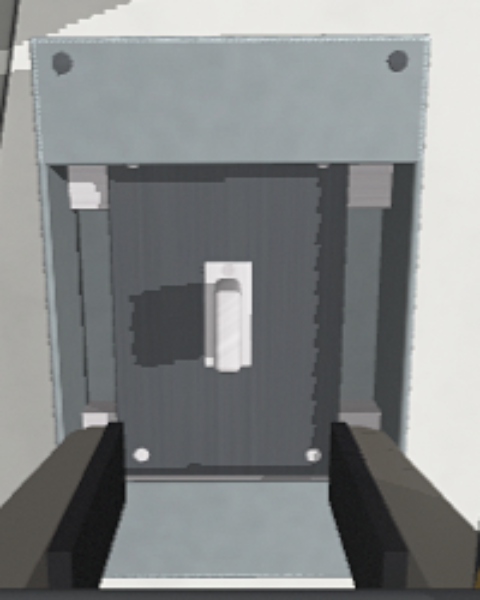

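The far plate screws are at box x ≈ +70 and the rib foot spans −26.5 to +24.6. The panel is therefore centred to about 1 mm, and the short panel is undisturbed.

```bash
python3 -c "
from bench import env
print(env.observe()['time_s']); print(env.sign_off())"
```

```text
14.0
the job is handed in; nothing more can be done
None
```

I fitted the long panel into the box, let go of it there, and handed the job in at 14.0 s. No verdict was reported.

**What I did:** I gripped the long panel by its rib, carried it over the box and tilted it 20° with the near end low. I passed that end under the near rim, lowered the far end, slid the panel to the middle, set it on the ledges, let go and raised the arm clear.

**Last checks:**
- **Position:** The wrist picture put the panel within about 1 mm of the box's middle, both lengthwise and across. Both ends should be under the rims, by about 13 mm each going by its length.
- **Height and tilt:** At release, the tool pose put the underside at about 25 mm and the tilt at about 0.1°. I did not measure either again after letting go; the pictures show the panel lying flat.
- **Contact:** The tool stopped going down at that height. The force reading rose only about 1–2 N, so contact with the ledges shows more in the height than in the force.
- **Short panel:** It looks unmoved in the pictures; I did not measure it again.

No checks failed. The box centre from the side and top cameras differed by up to 6 mm, so I used the wrist-camera value, which matched the box's known dimensions to about 1–2 mm.

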